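# Find the binding castor on an upturned computer stand

## Task

Someone's computer stand drags: with it upside down on the desk, turn each of its four castor wheels by hand, pressing only lightly and turning it by a tenth of a turn or more, and find the one that binds while the others run on freely. Then draw that castor straight up out of its socket and lower it into the blue letter tray for repairs without dropping it, leaving the three free-running castors seated in the stand and the other things on the desk where they are.

Things in the scene. Friction and masses are not known exactly. Their poses are not given: they have to be found in the camera images.
- stand: Computer-tower stand lying upside down on the desk, fixed: a grey plastic base 200 mm (its x) by 270 mm (its y) whose upper face is flat, 42 mm above the desk. Origin on the desk under its middle. In the upper face are four sockets, 12 mm wide and 25 mm deep, at x = +-60, y = +-100 mm, each with a castor standing in it stem down.
- castor_a_axle (a point): Middle of the axle of one of four identical-looking upturned castors; which is in which socket varies. z points up along the stem, y along the axle, x the way the wheel rolls. Wheel (all four): smooth rubber tyre 60 mm in diameter, 24 mm wide; the tread's top is 30 mm above this point and bare.
- castor_a_wheel (a joint): Turning angle of the wheel of castor_a, rad, counted on over whole turns, within 0.1 of zero at the start; it grows when the top of the wheel moves towards the castor's +x. A free-running wheel needs almost no force and coasts on for half a second or more after a flick.
- castor_b_axle (a point): Middle of the axle of one of four identical-looking upturned castors; which is in which socket varies. z points up along the stem, y along the axle, x the way the wheel rolls. Fork (all four): steel legs on both sides of the wheel, 34 mm over their outsides at the axle, ending 11 mm above it and running down to the flange; hold the castor here, from above.
- castor_b_wheel (a joint): Turning angle of the wheel of castor_b, rad, counted on over whole turns, within 0.1 of zero at the start; it grows when the top of the wheel moves towards the castor's +x. A binding wheel drags with about 1.2 N at the tread and stops the moment it is let go.
- castor_c_axle (a point): Middle of the axle of one of four identical-looking upturned castors; which is in which socket varies. z points up along the stem, y along the axle, x the way the wheel rolls. Stem (all four): 11 mm thick, 22 mm long, 18 mm to the -x side of this point, its tip 70 mm below it; the round flange, 38 mm wide, rests on the stand 48 mm below this point.
- castor_c_wheel (a joint): Turning angle of the wheel of castor_c, rad, counted on over whole turns, within 0.1 of zero at the start; it grows when the top of the wheel moves towards the castor's +x. While pressed with 3 to 5 N, a fingertip sliding along the top of the tread carries even a binding wheel round (the castor rocks under it, which eases the pressure); several strokes may be made.
- castor_d_axle (a point): Middle of the axle of one of four identical-looking upturned castors; which is in which socket varies. z points up along the stem, y along the axle, x the way the wheel rolls. Play (all four): the stem has 1 mm of play in its socket, nothing latches it; the castor can swivel, and rock a few degrees. About 0.2 kg. The sockets are thin plastic: push on a wheel with no more than some 8 N.
- castor_d_wheel (a joint): Turning angle of the wheel of castor_d, rad, counted on over whole turns, within 0.1 of zero at the start; it grows when the top of the wheel moves towards the castor's +x. One of the four binds, three run free.
- tray_floor (a point): Middle of the floor of the open blue letter tray for repairs, fixed, 335 mm (its x) by 250 mm (its y) outside, walls 4 mm thick, 56 mm high above this floor, the wall on its -x side only 16 to 30 mm. Its floor is 4 mm above the desk. A roll of tape lies in it, 110 mm towards +x.
- tray_card: Sheet of white card, 297 by 210 mm, 1 mm thick, fixed on the tray's floor; it marks nothing and need not be aimed at.
- screwdriver: Screwdriver, 150 mm, lying on the upturned stand between the castors. Bystander.
- tape: Roll of clear tape, 84 mm across, 24 mm high, lying in the letter tray; origin at the centre of its underside. Bystander; the castor may lie against it.
- mug: White mug, 80 mm across, 85 mm high, origin at the centre of its underside. Bystander.
- stapler: Black stapler, 135 mm long, 45 mm high. Bystander.
Things that resemble listed ones, but are neither listed nor needed, are in the scene too. Leave any purple look-alike of the part that bears castor_c_axle alone.

How it is judged:
On the way, in this order (a step that is already met when the one before it is completed fails the run):
1. all four wheels have been turned by at least 0.4 rad from the zero of their angle, either way, with all four castors still seated in the stand ((value of joint castor_a_wheel above 0.4 rad or value of joint castor_a_wheel below -0.4 rad) and (value of joint castor_b_wheel above 0.4 rad or value of joint castor_b_wheel below -0.4 rad) and (value of joint castor_c_wheel above 0.4 rad or value of joint castor_c_wheel below -0.4 rad) and (value of joint castor_d_wheel above 0.4 rad or value of joint castor_d_wheel below -0.4 rad) and z of castor_a_axle in the frame of stand between 0.082 and 0.098 m and angle between each of castor_a_axle, castor_b_axle, castor_c_axle, castor_d_axle's own z axis and vertical below 0.2 rad and z of castor_b_axle in the frame of stand between 0.082 and 0.098 m and z of castor_c_axle in the frame of stand between 0.082 and 0.098 m and z of castor_d_axle in the frame of stand between 0.082 and 0.098 m), for 0.05 s.
2. a castor is lowered into the letter tray while still held: its axle inside the walls and less than 110 mm above the tray's floor ((((x of castor_a_axle in the frame of tray_floor between -0.155 and 0.155 m and y of castor_a_axle in the frame of tray_floor between -0.113 and 0.113 m and z of castor_a_axle in the frame of tray_floor below 0.11 m) and contact force between the fingers and castor_a above 0.3 N) or ((x of castor_b_axle in the frame of tray_floor between -0.155 and 0.155 m and y of castor_b_axle in the frame of tray_floor between -0.113 and 0.113 m and z of castor_b_axle in the frame of tray_floor below 0.11 m) and contact force between the fingers and castor_b above 0.3 N) or ((x of castor_c_axle in the frame of tray_floor between -0.155 and 0.155 m and y of castor_c_axle in the frame of tray_floor between -0.113 and 0.113 m and z of castor_c_axle in the frame of tray_floor below 0.11 m) and contact force between the fingers and castor_c above 0.3 N) or ((x of castor_d_axle in the frame of tray_floor between -0.155 and 0.155 m and y of castor_d_axle in the frame of tray_floor between -0.113 and 0.113 m and z of castor_d_axle in the frame of tray_floor below 0.11 m) and contact force between the fingers and castor_d above 0.3 N))), for 0.1 s.
At the end, for the whole second after the job is handed in: The binding castor lies in the letter tray, axle inside the walls and under 65 mm above its floor (the card there counts only the binding one), and the other three are seated in the stand: axle within 8 mm of its seated height, upright within 0.2 rad ((((x of castor_a_axle in the frame of tray_floor between -0.155 and 0.155 m and y of castor_a_axle in the frame of tray_floor between -0.113 and 0.113 m and z of castor_a_axle in the frame of tray_floor below 0.065 m) and (z of castor_b_axle in the frame of stand between 0.082 and 0.098 m and angle between castor_b_axle's own z axis and vertical below 0.2 rad) and (z of castor_c_axle in the frame of stand between 0.082 and 0.098 m and angle between castor_c_axle's own z axis and vertical below 0.2 rad) and (z of castor_d_axle in the frame of stand between 0.082 and 0.098 m and angle between castor_d_axle's own z axis and vertical below 0.2 rad)) or ((x of castor_b_axle in the frame of tray_floor between -0.155 and 0.155 m and y of castor_b_axle in the frame of tray_floor between -0.113 and 0.113 m and z of castor_b_axle in the frame of tray_floor below 0.065 m) and (z of castor_a_axle in the frame of stand between 0.082 and 0.098 m and angle between castor_a_axle's own z axis and vertical below 0.2 rad) and (z of castor_c_axle in the frame of stand between 0.082 and 0.098 m and angle between castor_c_axle's own z axis and vertical below 0.2 rad) and (z of castor_d_axle in the frame of stand between 0.082 and 0.098 m and angle between castor_d_axle's own z axis and vertical below 0.2 rad)) or ((x of castor_c_axle in the frame of tray_floor between -0.155 and 0.155 m and y of castor_c_axle in the frame of tray_floor between -0.113 and 0.113 m and z of castor_c_axle in the frame of tray_floor below 0.065 m) and (z of castor_a_axle in the frame of stand between 0.082 and 0.098 m and angle between castor_a_axle's own z axis and vertical below 0.2 rad) and (z of castor_b_axle in the frame of stand between 0.082 and 0.098 m and angle between castor_b_axle's own z axis and vertical below 0.2 rad) and (z of castor_d_axle in the frame of stand between 0.082 and 0.098 m and angle between castor_d_axle's own z axis and vertical below 0.2 rad)) or ((x of castor_d_axle in the frame of tray_floor between -0.155 and 0.155 m and y of castor_d_axle in the frame of tray_floor between -0.113 and 0.113 m and z of castor_d_axle in the frame of tray_floor below 0.065 m) and (z of castor_a_axle in the frame of stand between 0.082 and 0.098 m and angle between castor_a_axle's own z axis and vertical below 0.2 rad) and (z of castor_b_axle in the frame of stand between 0.082 and 0.098 m and angle between castor_b_axle's own z axis and vertical below 0.2 rad) and (z of castor_c_axle in the frame of stand between 0.082 and 0.098 m and angle between castor_c_axle's own z axis and vertical below 0.2 rad))) and contact force between tray_card and anything else above 0.1 N); the robot touches nothing.
It fails at once if a castor is pressed or levered against the stand with more than 36 N (contact force between any of castor_a, castor_b, castor_c, castor_d and stand above 36 N).
It fails at once if a bystander is disturbed: screwdriver, mug or stapler moved more than 40 mm, tape more than 100 mm (distance of any of screwdriver, mug, stapler from where it was at the start of the episode above 0.04 m or distance of tape from where it was at the start of the episode above 0.1 m).
It also fails if it takes over 72 s, if anything falls off the work surface, if the arm or the gripper's body presses on something with over 40 N, if the wrist force passes 120 N, or if a joint passes its speed limit or range.

## Robot

A 7-joint arm with a two-finger parallel gripper is mounted at the origin on the work surface. World frame = base frame: x ahead of the robot, y to its left, z up, the work surface at z = 0. Lengths are in m, angles in rad, forces in N, time in s.
With the tool pointing down it reaches from about 0.425 to 0.975 m from the base axis. Payload 16.7 kg.
Tool frame: the origin (TCP) lies midway between the tips of the shut fingers; the grasp point (between the pads) lies 19 mm behind it; x points along the fingers, y is the direction in which the jaws open and shut, and the axes are right-handed (so a half turn about x gives the same grasp; the last joint's range is limited). The gripper opens to 85 mm and grips with 20 to 120 N. Pads are 22 mm wide; open, the fingers measure 114 mm over their backs; the gripper's body (76 mm by 85 mm) begins 54 mm behind the grasp point. The pads swing forward as they close: fully open they stand 13 mm farther back than shut.
Start: joints at [-1.47, 0.426, 0.074, 1.606, -0.034, 1.111, -0.067], TCP at [0.167, 0.654, 0.231] pointing down, gripper open.
Joint ranges: [-2.85, 2.85], [-0.5, 2.14], [-1.23, 1.37], [0.21, 2.46], [-1.02, 4.16], [0.16, 2.05], [-2.73, 2.73]. Speed limits (rad/s): [1.89, 1.89, 2.39, 2.39, 3.01, 3.01, 3.01].

## Interface

Orientations are given as [roll, pitch, yaw] about the fixed x, y, z axes, in that order (R = Rz(yaw) Ry(pitch) Rx(roll)).
In Python, from station import robot, get_image gives the robot as it stands. The module is installed in compiled form; this text tells all that it offers.
- The arm moves only by the tool move_arm, never from a script. Its argument "rows" is a list of rows, each an object with "offset": the shift along the world's x, y, z each as a share of 300 mm, from -1 to 1, a list of three; "twist": the turn about the world's z as a share of 2 rad, from -1 to 1. In form: [{"offset": [tx, ty, tz], "twist": twist}, ...]. A call has 1 to 12 rows; each row shifts and turns the pose as measured when the row begins; what a row does not reach is not made up. A row lasts 1/10 s, in which the tool goes at most 50 mm and 8.59 degrees, less where a joint would pass 70% of its speed; a pose out of reach is approached as far as the arm can. A call with a number of a shift or a turn outside -1 to 1 is refused whole. A call with a gripper value outside its range is refused whole. "jaw" is the closure, from -1 (fully open) to 1 (shut), so that 0 is half open, set as the call begins (left out, the last holds). The fingers move at their own pace and stop on an object; "newtons" is the grip in N (left out, the last holds). Time passes only in rows, so rows that do not move let the fingers close. It gives the time, the measured TCP pose, the force and the opening at its end, in the units of the state.
- robot.sense(): the state, without advancing time (a new reading comes with each control period).
- get_image(name): name is "scene" or "top" or "wrist"; returns a dict with "color" (384x512x3 uint8, blue, green, red), "fx", "fy", "cx", "cy" (pixels), "R" (3x3) and "t" (3): a world point X has camera coordinates R X + t. Camera axes: x right, y down, z forward; pixel columns grow to the right and rows downward; lengths in m; the calibration is good to about 2 mm. A picture is of the moment at which its call begins. There is no depth.
- robot.close_job(): hands the job in, once; it reports no verdict.
The state is a dict: "time": time; "qpos": joint angles; "joint_velocities": joint speeds; "tau": joint torques, N m; "position": TCP position; "tool_rot": TCP orientation; "force": force on the tool from outside, world axes, zero at the start; "ft_torque": the same for the moment, N m; "opening": finger opening in m.
Only numpy, scipy, OpenCV 4.12 (cv2) and the standard library are available. Lean on these libraries where they do the work, as an engineer would, in place of code of your own. Each camera call takes 0.05 s, during which the arm holds its last target.

## Working session

There is one attempt and no reset: what is moved stays moved. The work goes in short steps, Python scripts to look and compute and a tool call to move; the robot and the scene stay as the last step left them, time stands still between calls to the robot, and variables do not carry over. Pictures are saved under pics/ and viewed, and the job is handed in when it is done.

Besides the shell and the picture viewer there is one more tool, called after "Call:" in YAML: its name, and indented under it one key for each argument. move_arm: Moves the arm, as the interface text tells. Shift numbers are shares of 300 mm and turn numbers shares of 2 rad, none past 1 either way. Its arguments: {"type":"object","properties":{"rows":{"type":"array","items":{"type":"object","properties":{"offset":{"type":"array","items":{"type":"number"}},"twist":{"type":"number"}}}},"jaw":{"type":"number"},"newtons":{"type":"number"}},"required":["rows"]}

```bash
mkdir -p pics; ls
cat > h.py <<'E'
import numpy as np, cv2
from station import robot, get_image
def snap(n,f):
    im=get_image(n); cv2.imwrite(f'pics/{f}.png',im['color']); 
    np.savez(f'pics/{f}.npz',**{k:im[k] for k in im}); return im
def onplane(im,u,v,z):
    R=np.array(im['R']);t=np.array(im['t']);c=-R.T@t
    d=R.T@np.array([(u-im['cx'])/im['fx'],(v-im['cy'])/im['fy'],1]);return c+d*(z-c[2])/d[2]
def proj(im,X):
    p=np.array(im['R'])@np.array(X)+np.array(im['t']);return np.array([im['fx']*p[0]/p[2]+im['cx'],im['fy']*p[1]/p[2]+im['cy']])
def tri(obs):
    A=[];b=[]
    for im,u,v in obs:
        R=np.array(im['R']);t=np.array(im['t']);c=-R.T@t
        d=R.T@np.array([(u-im['cx'])/im['fx'],(v-im['cy'])/im['fy'],1]);d/=np.linalg.norm(d)
        P=np.eye(3)-np.outer(d,d);A.append(P);b.append(P@c)
    X=np.linalg.solve(sum(A),sum(b));return X,[proj(im,X)-[u,v] for im,u,v in obs]
E
python3 - <<'E'
from h import *
for n in ['scene','top','wrist']:
    im=snap(n,n+'0'); print(n,im['fx'],-np.array(im['R']).T@np.array(im['t']),np.array(im['R']).round(2).tolist())
print(robot.sense())
E
```

```text
pics
scene 439.1575467729037 [ 0.93976949 -0.71249487  0.83546241] [[0.88, 0.47, 0.0], [0.32, -0.59, -0.74], [-0.35, 0.65, -0.67]]
top 399.5010037841179 [0.38042849 0.00138    1.28524478] [[0.01, -1.0, -0.02], [-0.99, -0.01, -0.14], [0.14, 0.02, -0.99]]
wrist 306.60322809686005 [0.08597401 0.67365976 0.37318194] [[0.25, 0.97, -0.0], [0.92, -0.23, 0.32], [0.31, -0.08, -0.95]]
{'time': 0.15, 'qpos': array([-1.47052995,  0.42659865,  0.0738705 ,  1.60644375, -0.03406206,
        1.11080875, -0.06709903]), 'joint_velocities': array([-0.00066561, -0.00253038,  0.00120561, -0.00240824,  0.00158922,
       -0.00030369,  0.00205198]), 'tau': array([ 3.71820744e-03, -9.50324821e+01,  3.76385719e+00, -4.63768601e+01,
        1.94256386e-02,  7.76446424e-03, -4.88106127e-05]), 'position': array([0.16680894, 0.65374229, 0.2307722 ]), 'tool_rot': array([-1.4661171 ,  1.56979667, -1.71591018]), 'force': array([-0.19298911,  0.16671717, -0.17864488]), 'ft_torque': array([-0.02131204,  0.04898777, -0.02001965]), 'opening': 0.0853818199852711}
```

View pics/scene0.png

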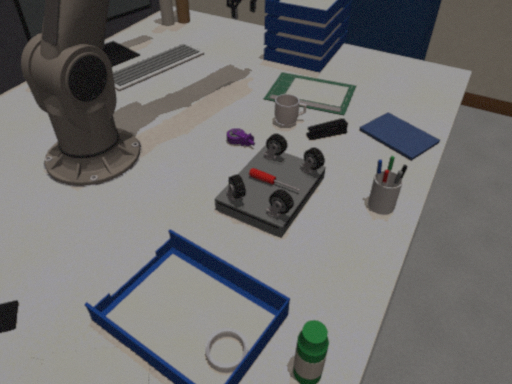

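View pics/top0.png

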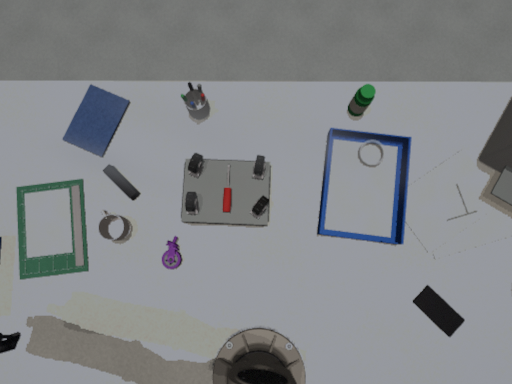

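View pics/wrist0.png

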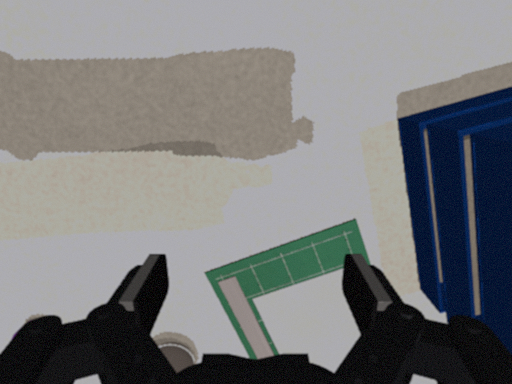

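The scene view shows the stand with four black castors at about (236,187), (281,203), (276,146) and (314,159). A purple look-alike castor lies at (240,137), and a red screwdriver lies on the stand. The blue tray is at about (190,310) with the tape at (225,350), and the mug and stapler are beyond the stand. Candidates in the top view are (196,163), (191,203), (260,166) and (261,205), all black and standing in the stand. The purple one at (172,255) is to be left alone. Next I'll take close crops.

Run:
```python
import cv2
a=cv2.imread('pics/top0.png')[140:240,165:290]; cv2.imwrite('pics/topc.png',cv2.resize(a,None,fx=6,fy=6,interpolation=cv2.INTER_CUBIC))
a=cv2.imread('pics/scene0.png')[125:235,205:335]; cv2.imwrite('pics/scenec.png',cv2.resize(a,None,fx=5,fy=5,interpolation=cv2.INTER_CUBIC))
```

```text
(no output)
```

View pics/topc.png

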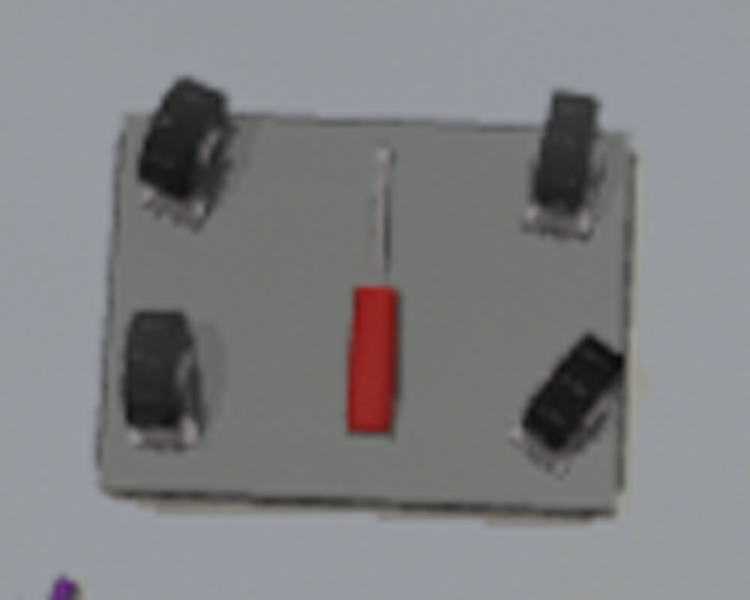

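View pics/scenec.png

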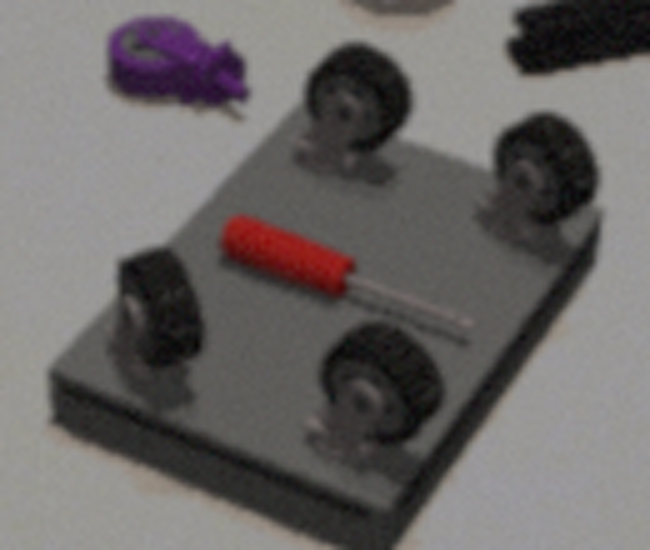

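Run:
```python
from h import *
T=dict(np.load('pics/top0.npz')); S=dict(np.load('pics/scene0.npz'))
top=lambda x,y:(165+x/6-.4,140+y/6-.4)
sc=lambda x,y:(205+x/5-.4,125+y/5-.4)
C=[onplane(T,*top(*p),0.042) for p in [(125,117),(632,135),(615,510),(102,490)]]
print('corners',np.round(C,3)); print(np.mean(C,0))
for i in range(4): d=C[(i+1)%4]-C[i]; print(np.linalg.norm(d),np.degrees(np.arctan2(d[1],d[0])))
# scene corners
for p in [(52,375),(385,512),(602,218)]: print('sc',onplane(S,*sc(*p),0.042))
# castor axle tops
for n,a,b in [('A',(187,135),(547,165)),('B',(158,370),(358,97)),('C',(570,150),(381,385)),('D',(575,390),(160,308))]:
    print(n,onplane(T,*top(*a),0.11), tri([(T,*top(*a)),(S,*sc(*b))]))
# tray inner corners rim z=.06
for p in [(330,131),(409,137),(405,242),(320,236)]: print('tray',onplane(T,*p,0.06))
for p in [(175,238),(288,296),(92,312),(212,384)]: print('trayS',onplane(S,*p,0.06))
print('tape',onplane(T,371,153,.02),'mug',onplane(T,115,229,.05))
```

```text
corners [[ 0.658  0.237  0.042]
 [ 0.651 -0.033  0.042]
 [ 0.453 -0.025  0.042]
 [ 0.46   0.242  0.042]]
[0.5554304  0.10537021 0.042     ]
0.26963429325089183 -91.59500704372833
0.19823266259828784 177.78986136782225
0.26681699573465845 88.43876818462596
0.1983797209003313 -1.3959687417952074
sc [ 0.46162529 -0.02760568  0.042     ]
sc [ 0.65654449 -0.03238773  0.042     ]
sc [0.66721557 0.23044184 0.042     ]
A [0.63411264 0.19255594 0.11      ] (array([0.63989647, 0.19658341, 0.09265613]), [array([-0.3716148 , -0.65686042]), array([-0.8279823 ,  0.18512477])])
B [0.51526556 0.20310233 0.11      ] (array([0.51970616, 0.20807185, 0.08866752]), [array([-0.4084048 , -0.65918876]), array([-0.81022724,  0.15574425])])
C [6.28076988e-01 2.63610377e-04 1.10000000e-01] (array([0.63396945, 0.00117675, 0.08920402]), [array([-0.30094042, -0.48758333]), array([-0.70414912,  0.12644396])])
D [ 0.50751133 -0.0033409   0.11      ] (array([ 0.51121048, -0.00233986,  0.0900287 ]), [array([-0.35500057, -0.51317055]), array([-0.73166298,  0.10606547])])
tray [ 0.74859782 -0.22075286  0.06      ]
tray [ 0.73084076 -0.46707308  0.06      ]
tray [ 0.40408552 -0.44082191  0.06      ]
tray [ 0.4189589  -0.18532363  0.06      ]
trayS [ 0.45919885 -0.1978371   0.06      ]
trayS [ 0.75818853 -0.21650099  0.06      ]
trayS [ 0.42874649 -0.43716291  0.06      ]
trayS [ 0.71697905 -0.44524057  0.06      ]
tape [ 0.68825487 -0.35851741  0.02      ] mug [0.43310034 0.44680209 0.05      ]
```

Call:
move_arm:
  rows:
    - {"offset":[0.09,-0.13,0.03],"twist":0}
    - {"offset":[0.09,-0.13,0.03],"twist":0}
    - {"offset":[0.09,-0.13,0.03],"twist":0}
    - {"offset":[0.09,-0.13,0.03],"twist":0}
    - {"offset":[0.09,-0.13,0.03],"twist":0}
    - {"offset":[0.09,-0.13,0.03],"twist":0}
    - {"offset":[0.09,-0.13,0.02],"twist":0}
    - {"offset":[0.09,-0.13,0],"twist":0}
    - {"offset":[0.09,-0.13,0],"twist":0}
    - {"offset":[0.09,-0.13,0],"twist":0}
    - {"offset":[0.09,-0.13,0],"twist":0}
    - {"offset":[0.09,-0.13,0],"twist":0}
  jaw: 1

```text
time: 1.35
position: [0.493, 0.1694, 0.2904]
tool_rot: [-2.334, 1.569, -2.572]
force: [0.6, 1.2, -0.3]
opening: 0.0001
```

Run:
```python
from h import *
im=snap('wrist','w1'); s=robot.sense(); print(s['position'],s['force'],s['tool_rot'],np.array(im['R']).round(2).tolist())
from scipy.spatial.transform import Rotation as R
r,p,y=s['tool_rot'];print(R.from_euler('xyz',[r,p,y]).as_matrix().round(3))
```

```text
[0.49679585 0.1620791  0.29068481] [ 1.74997402 -9.3053467  -1.45668435] [-1.29885864  1.56765224 -1.54474939] [[0.24, 0.97, -0.0], [0.92, -0.22, 0.32], [0.31, -0.08, -0.95]]
[[ 0.     0.243  0.97 ]
 [-0.003  0.97  -0.243]
 [-1.    -0.003  0.001]]
```

View pics/w1.png

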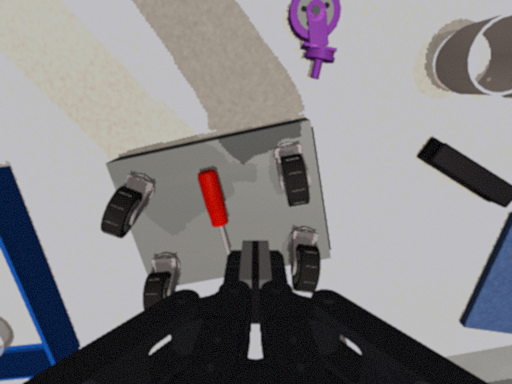

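Run:
```python
import cv2
I=cv2.imread('pics/w1.png')
a=I[130:315,85:345]; a=cv2.convertScaleAbs(a,alpha=1.8); cv2.imwrite('pics/w1c.png',cv2.resize(a,None,fx=3,fy=3,interpolation=cv2.INTER_CUBIC))
```

```text
(no output)
```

View pics/w1c.png

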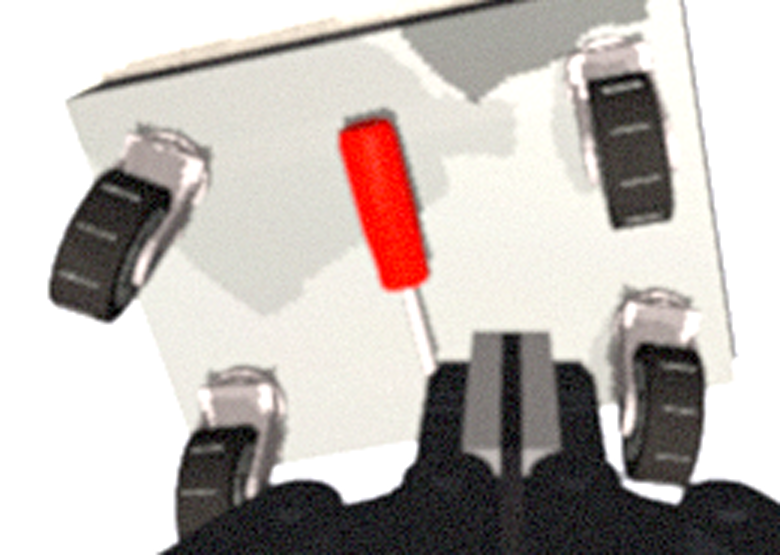

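```bash
cat > ov.py <<'E'
from h import *
H={'A':[.6206,.2034,-18],'B':[.5006,.2066,4],'C':[.6154,.0034,-7],'D':[.4954,.0066,-30]}
def geom(sx,sy,th):
    t=np.radians(th);d=np.array([np.cos(t),np.sin(t),0]);a=np.array([-d[1],d[0],0]);c=np.array([sx,sy,.09])+.018*d
    return c,d,a
def overlay(im,H,box,f,name,alpha=1.8):
    x0,y0,x1,y1=box
    I=cv2.resize(cv2.convertScaleAbs(im['color'][y0:y1,x0:x1],alpha=alpha),None,fx=f,fy=f,interpolation=cv2.INTER_CUBIC)
    P=lambda X:tuple(int(v) for v in (proj(im,X)+.5-[x0,y0])*f)
    for k,(sx,sy,th) in H.items():
        c,d,a=geom(sx,sy,th)
        for s in (-.012,.012):
            pts=np.array([P(c+s*a+.03*(np.sin(q)*d+np.cos(q)*np.array([0,0,1]))) for q in np.linspace(-1.6,1.6,30)]);cv2.polylines(I,[pts],False,(0,255,0),1)
        pts=np.array([P(np.array([sx,sy,.042])+.019*np.array([np.cos(q),np.sin(q),0])) for q in np.linspace(0,6.3,30)]);cv2.polylines(I,[pts],True,(255,0,255),1)
        cv2.line(I,P(c+[0,0,.03]-.012*a),P(c+[0,0,.03]+.012*a),(0,255,255),1)
    cv2.imwrite(f'pics/{name}.png',I)
E
python3 - <<'E'
from ov import *
overlay(dict(np.load('pics/w1.npz')),H,(85,130,345,315),3,'o1')
overlay(dict(np.load('pics/top0.npz')),H,(165,140,290,240),6,'o2')
E
```

```text
(no output)
```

View pics/o1.png

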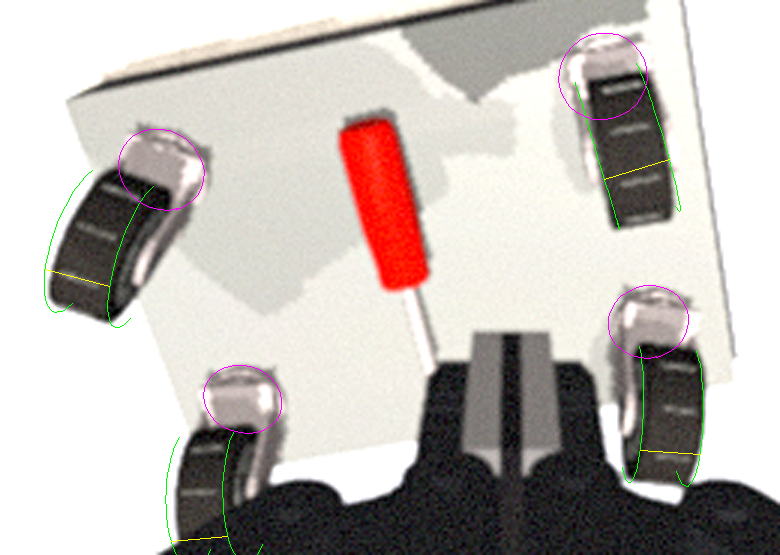

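View pics/o2.png

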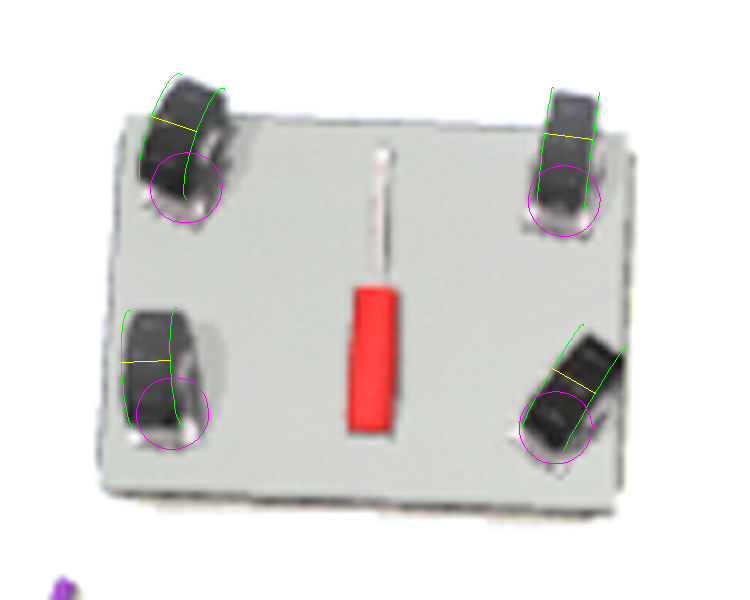

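Call:
move_arm:
  rows:
    - {"offset":[-0.07,-0.13,0.1],"twist":0}
    - {"offset":[-0.04,-0.09,0.05],"twist":0}
    - {"offset":[0,0,0],"twist":0}
    - {"offset":[0,0,0],"twist":0}

```text
time: 1.8
position: [0.4663, 0.098, 0.331]
tool_rot: [-1.615, 1.566, -1.868]
force: [0.2, 1.4, -0.2]
opening: 0.0002
```

Run:
```python
from ov import *
im=snap('wrist','w2'); s=robot.sense(); print(s['position'],s['force'],s['time'])
print(proj(im,[.55,.1,.09]))
overlay(im,H,(60,100,400,330),2.3,'o3')
```

```text
[0.46639447 0.09791141 0.33095904] [ 0.73426368 -0.70765653  0.77311481] 1.85
[273.60301673 215.6709839 ]
```

View pics/o3.png

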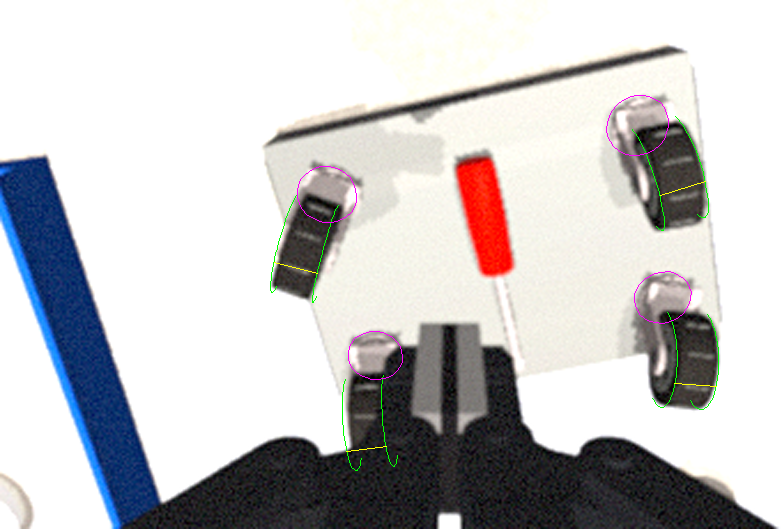

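Call:
move_arm:
  rows:
    - {"offset":[0.041,0.071,-0.127],"twist":0}
    - {"offset":[0.041,0.071,-0.127],"twist":0}
    - {"offset":[0.041,0.071,-0.127],"twist":0}
    - {"offset":[0.041,0.071,-0.127],"twist":0}
    - {"offset":[0.041,0.071,-0.1],"twist":0}
    - {"offset":[0,0,0],"twist":0}
    - {"offset":[0,0,0],"twist":0}
    - {"offset":[0,0,0],"twist":0}

```text
time: 2.65
position: [0.5282, 0.214, 0.137]
tool_rot: [-1.813, 1.563, -2.058]
force: [0.9, 0.3, -0.0]
opening: 0.0001
```

Run:
```python
from ov import *
im=snap('scene','s1'); s=robot.sense(); print(s['position'],s['force'],s['time'])
im2=snap('wrist','w3')
a=cv2.resize(im['color'][100:235,190:335],None,fx=4,fy=4,interpolation=cv2.INTER_CUBIC)
b=cv2.resize(im2['color'][100:384],None,fx=1.05,fy=1.05);cv2.imwrite('pics/s1c.png',cv2.convertScaleAbs(a,alpha=1.6));cv2.imwrite('pics/w3c.png',cv2.convertScaleAbs(b,alpha=1.8))
```

```text
[0.52832927 0.21385731 0.13745919] [-0.01626208  0.55185967  0.63787961] 2.7
```

View pics/s1c.png

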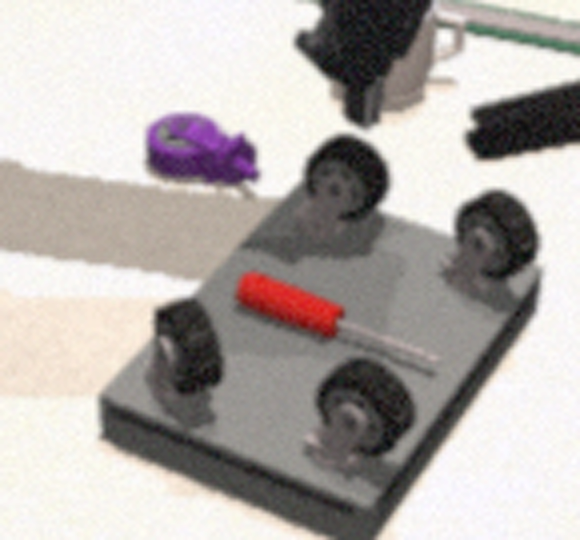

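View pics/w3c.png

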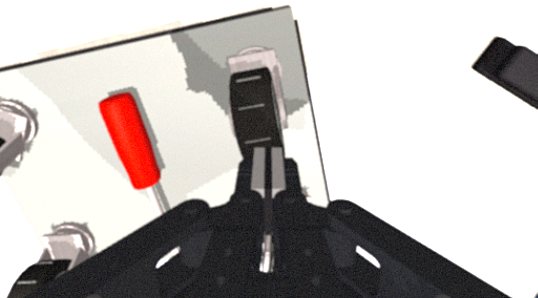

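Call:
move_arm:
  rows:
    - {"offset":[0,-0.027,-0.03],"twist":0}
    - {"offset":[0,0,-0.02],"twist":0}
    - {"offset":[0,0,0],"twist":0}
    - {"offset":[0,0,0],"twist":0}

```text
time: 3.15
position: [0.5293, 0.2039, 0.1242]
tool_rot: [-0.982, 1.568, -1.23]
force: [0.5, 0.2, 0.3]
opening: 0.0001
```

Run:
```python
from h import *
im2=snap('wrist','w4');s=robot.sense(); print(s['position'],s['force'],s['time'])
b=cv2.resize(im2['color'][60:330,150:350],None,fx=3,fy=2.2);cv2.imwrite('pics/w4c.png',cv2.convertScaleAbs(b,alpha=1.8))
```

```text
[0.52929545 0.20389891 0.12418247] [ 0.62972058 -0.17857111 -0.02017721] 3.2
```

View pics/w4c.png

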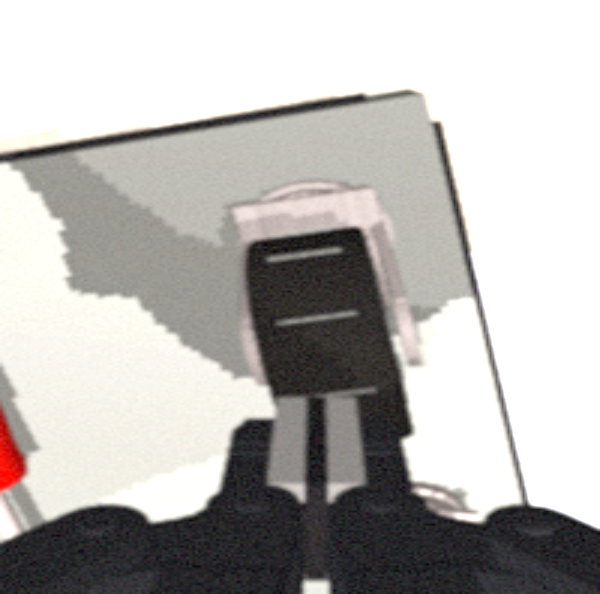

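Call:
move_arm:
  rows:
    - {"offset":[0,0.004,-0.005],"twist":0}
    - {"offset":[0,0,-0.004],"twist":0}
    - {"offset":[0,0,-0.003],"twist":0}

```text
time: 3.5
position: [0.5296, 0.2056, 0.1208]
tool_rot: [-0.697, 1.568, -0.944]
force: [-0.7, -0.9, -0.5]
opening: 0.0001
```

Call:
move_arm:
  rows:
    - {"offset":[0,0,-0.003],"twist":0}
    - {"offset":[0,0,-0.002],"twist":0}

```text
time: 3.7
position: [0.5301, 0.2059, 0.1197]
tool_rot: [-0.369, 1.567, -0.616]
force: [0.2, -1.2, 9.6]
opening: -0.0
```

Call:
move_arm:
  rows:
    - {"offset":[0,0,-0.003],"twist":0}

```text
time: 3.8
position: [0.531, 0.2061, 0.1195]
tool_rot: [-0.023, 1.566, -0.27]
force: [1.2, -1.2, 13.2]
opening: -0.0002
```

Call:
move_arm:
  rows:
    - {"offset":[-0.007,0,-0.0005],"twist":0}

```text
time: 3.9
position: [0.5299, 0.2061, 0.12]
tool_rot: [0.125, 1.565, -0.123]
force: [0.7, 0.0, 3.3]
opening: -0.0001
```

Call:
move_arm:
  rows:
    - {"offset":[-0.01,0,-0.001],"twist":0}
    - {"offset":[-0.01,0,-0.001],"twist":0}

```text
time: 4.1
position: [0.5249, 0.206, 0.1201]
tool_rot: [0.223, 1.562, -0.025]
force: [1.0, -1.3, 5.1]
opening: 0.0003
```

Call:
move_arm:
  rows:
    - {"offset":[-0.01,0,-0.001],"twist":0}
    - {"offset":[-0.01,0,-0.001],"twist":0}

```text
time: 4.3
position: [0.5191, 0.2062, 0.12]
tool_rot: [0.297, 1.561, 0.048]
force: [1.5, -0.5, 6.1]
opening: 0.0002
```

```bash
cat > look.py <<'E'
from h import *
import sys
n=sys.argv[1]
im2=snap('wrist',n);s=robot.sense(); print(s['position'],s['force'],s['time'])
b=cv2.resize(im2['color'][60:330,150:350],None,fx=3,fy=2.2);cv2.imwrite(f'pics/{n}c.png',cv2.convertScaleAbs(b,alpha=1.8))
E
python3 look.py w5
```

```text
[0.5187297  0.20626581 0.11993958] [-0.0519832  -0.95740427  6.86388573] 4.35
```

View pics/w5c.png

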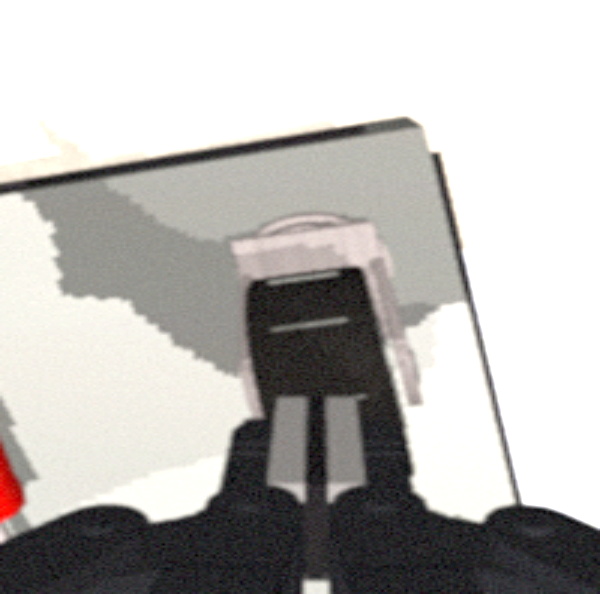

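Call:
move_arm:
  rows:
    - {"offset":[-0.014,0,-0.0008],"twist":0}
    - {"offset":[-0.014,0,-0.0008],"twist":0}

```text
time: 4.55
position: [0.5104, 0.2066, 0.1198]
tool_rot: [0.364, 1.56, 0.116]
force: [0.9, 0.4, 2.6]
opening: 0.0
```

Call:
move_arm:
  rows:
    - {"offset":[-0.014,0,-0.0008],"twist":0}
    - {"offset":[-0.014,0,-0.0008],"twist":0}

```text
time: 4.75
position: [0.5008, 0.2067, 0.119]
tool_rot: [0.354, 1.561, 0.106]
force: [-1.1, -0.1, 0.5]
opening: -0.0
```

Call:
move_arm:
  rows:
    - {"offset":[-0.02,0,0.03],"twist":0}

```text
time: 4.85
position: [0.4935, 0.2063, 0.1271]
tool_rot: [0.2, 1.563, -0.048]
force: [-0.4, 0.3, -0.2]
opening: -0.0001
```

```bash
python3 look.py w6
```

```text
[0.4933634  0.20659461 0.12892447] [0.10058281 0.85287528 1.21090185] 4.9
```

Call:
move_arm:
  rows:
    - {"offset":[0.0,0,0.01],"twist":0}

```text
time: 5.0
position: [0.493, 0.2067, 0.1324]
tool_rot: [0.366, 1.562, 0.118]
force: [0.3, -0.2, 0.0]
opening: -0.0002
```

```bash
python3 look.py w7; python3 -c "
import cv2,numpy as np
cv2.imwrite('pics/w67.png',np.hstack([cv2.resize(cv2.imread(f'pics/w{i}c.png'),(400,396)) for i in (6,7)]))"
```

```text
[0.49332737 0.20680788 0.13295337] [0.00368897 0.84705396 0.91104796] 5.05
```

View pics/w67.png

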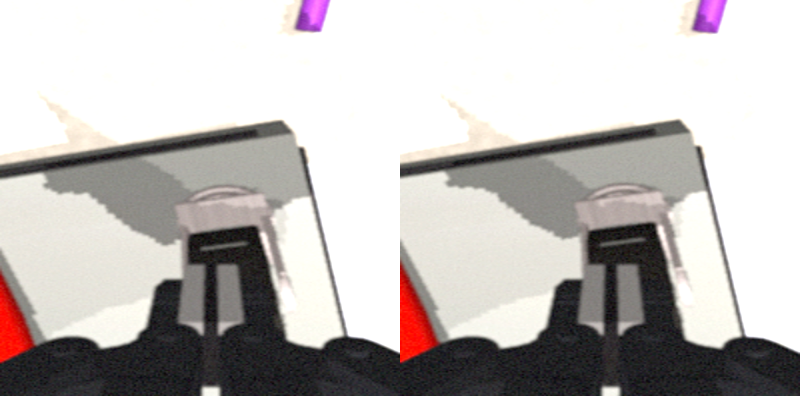

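Call:
move_arm:
  rows:
    - {"offset":[0.128,-0.012,0.02],"twist":0}
    - {"offset":[0.128,-0.012,0],"twist":0}
    - {"offset":[0.128,-0.012,0],"twist":0}
    - {"offset":[0.11,-0.012,-0.01],"twist":0}
    - {"offset":[0,0,-0.02],"twist":0}
    - {"offset":[0,0,0],"twist":0}

```text
time: 5.65
position: [0.6467, 0.1923, 0.131]
tool_rot: [0.522, 1.561, 0.277]
force: [-0.7, 0.1, -0.5]
opening: -0.0
```

```bash
python3 look.py w8
```

```text
[0.64686163 0.19232198 0.13152958] [-0.09389633 -1.1755977   0.11020711] 5.7
```

View pics/w8c.png

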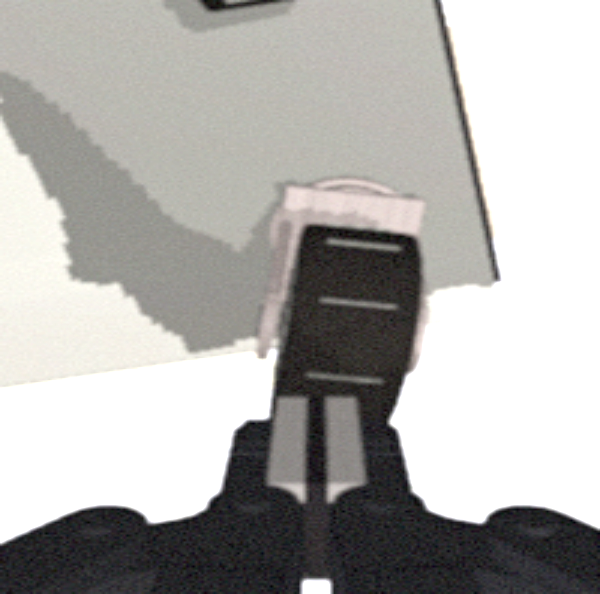

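Call:
move_arm:
  rows:
    - {"offset":[0,0,-0.018],"twist":0}
    - {"offset":[0,0,-0.012],"twist":0}
    - {"offset":[0,0,-0.002],"twist":0}

```text
time: 6.0
position: [0.6451, 0.1933, 0.1221]
tool_rot: [0.606, 1.56, 0.362]
force: [-0.9, -0.9, -0.3]
opening: -0.0003
```

Call:
move_arm:
  rows:
    - {"offset":[0,0,-0.0015],"twist":0}
    - {"offset":[0,0,-0.001],"twist":0}

```text
time: 6.2
position: [0.6445, 0.1939, 0.1215]
tool_rot: [0.64, 1.56, 0.397]
force: [-0.1, 0.3, 0.3]
opening: 0.0002
```

Now a stroke of 3 mm a row with light downward bias; the reported z-force tells when contact is made.

Call:
move_arm:
  rows:
    - {"offset":[0,0,-0.003],"twist":0}
    - {"offset":[0,0,-0.0015],"twist":0}

```text
time: 6.4
position: [0.6445, 0.1941, 0.1204]
tool_rot: [0.656, 1.559, 0.413]
force: [0.2, -0.2, 0.2]
opening: 0.0003
```

Call:
move_arm:
  rows:
    - {"offset":[-0.01,0.003,-0.001],"twist":0}
    - {"offset":[-0.01,0.003,-0.001],"twist":0}

```text
time: 6.6
position: [0.6386, 0.1958, 0.12]
tool_rot: [0.641, 1.559, 0.398]
force: [-0.7, -0.1, 3.3]
opening: 0.0001
```

Call:
move_arm:
  rows:
    - {"offset":[-0.01,0.003,-0.001],"twist":0}
    - {"offset":[-0.01,0.003,-0.001],"twist":0}

```text
time: 6.8
position: [0.6323, 0.198, 0.1199]
tool_rot: [0.648, 1.558, 0.405]
force: [-0.1, 0.1, 3.3]
opening: 0.0005
```

Call:
move_arm:
  rows:
    - {"offset":[-0.014,0.004,-0.001],"twist":0}
    - {"offset":[-0.018,0.005,-0.001],"twist":0}
    - {"offset":[-0.018,0.005,0.03],"twist":0}

```text
time: 7.1
position: [0.6152, 0.2023, 0.1273]
tool_rot: [0.643, 1.56, 0.4]
force: [-0.7, 0.5, 0.0]
opening: 0.0001
```

```bash
python3 look.py w9
```

```text
[0.61541201 0.20290771 0.12944187] [0.61591532 1.04609352 1.69156803] 7.15
```

Call:
move_arm:
  rows:
    - {"offset":[0.0,0,0.01],"twist":0}

```text
time: 7.25
position: [0.6151, 0.2031, 0.133]
tool_rot: [0.692, 1.558, 0.449]
force: [0.0, 0.1, -0.6]
opening: -0.0
```

```bash
python3 look.py w10; python3 -c "
import cv2,numpy as np
cv2.imwrite('pics/w910.png',np.hstack([cv2.resize(cv2.imread(f'pics/w{i}c.png'),(400,396)) for i in (9,10)]))"
```

```text
[0.61550154 0.2032247  0.13366029] [ 0.84784514 -0.13793145  0.52882521] 7.3
```

View pics/w910.png

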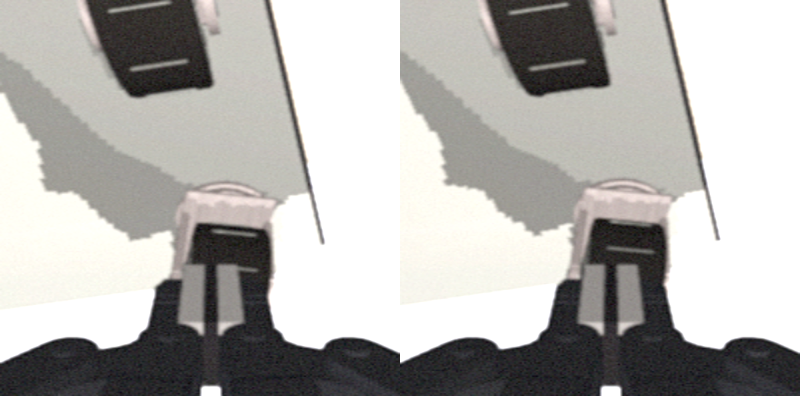

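Call:
move_arm:
  rows:
    - {"offset":[0.018,-0.135,0.01],"twist":0}
    - {"offset":[0.018,-0.135,0],"twist":0}
    - {"offset":[0.018,-0.135,0],"twist":0}
    - {"offset":[0.018,-0.135,0],"twist":0}
    - {"offset":[0.018,-0.12,-0.01],"twist":0}
    - {"offset":[0,0,-0.01],"twist":0}
    - {"offset":[0,0,0],"twist":0}

```text
time: 8.0
position: [0.6435, -0.0011, 0.1327]
tool_rot: [0.636, 1.553, 0.397]
force: [0.4, 0.8, -0.4]
opening: -0.0002
```

```bash
python3 look.py w11
```

```text
[ 0.64358927 -0.00145776  0.13296492] [ 0.20314322 -0.41085884 -0.03235643] 8.05
```

View pics/w11c.png

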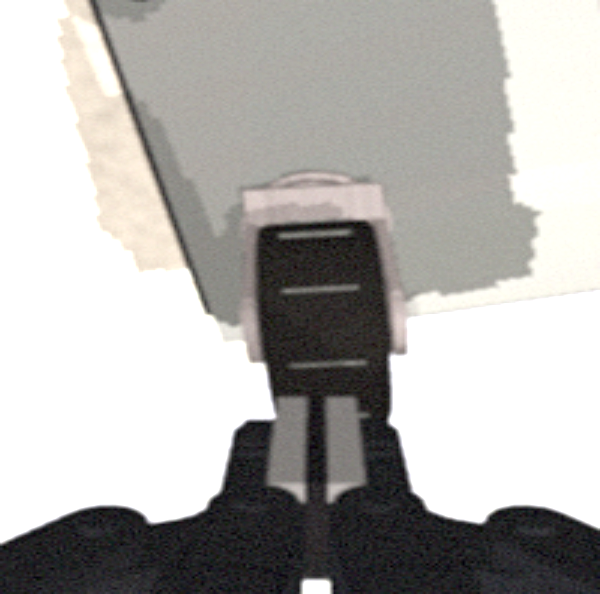

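Call:
move_arm:
  rows:
    - {"offset":[0,0.004,-0.02],"twist":0}
    - {"offset":[0,0,-0.015],"twist":0}
    - {"offset":[0,0,-0.004],"twist":0}
    - {"offset":[0,0,-0.002],"twist":0}

```text
time: 8.45
position: [0.6438, 0.0037, 0.1198]
tool_rot: [0.644, 1.553, 0.409]
force: [0.5, -0.9, 10.0]
opening: 0.0005
```

Call:
move_arm:
  rows:
    - {"offset":[0,0,-0.002],"twist":0}
    - {"offset":[0,0,-0.0015],"twist":0}

```text
time: 8.65
position: [0.6452, 0.0044, 0.12]
tool_rot: [0.591, 1.55, 0.357]
force: [0.4, -0.8, 5.1]
opening: 0.0001
```

Call:
move_arm:
  rows:
    - {"offset":[-0.01,0.001,-0.0015],"twist":0}
    - {"offset":[-0.01,0.001,-0.001],"twist":0}

```text
time: 8.85
position: [0.6403, 0.0056, 0.1202]
tool_rot: [0.553, 1.548, 0.32]
force: [-0.1, -1.3, 2.5]
opening: 0.0002
```

Call:
move_arm:
  rows:
    - {"offset":[-0.01,0.001,-0.001],"twist":0}
    - {"offset":[-0.01,0.001,-0.001],"twist":0}

```text
time: 9.05
position: [0.6343, 0.0065, 0.12]
tool_rot: [0.541, 1.547, 0.309]
force: [-0.0, -1.7, 4.5]
opening: -0.0
```

Call:
move_arm:
  rows:
    - {"offset":[-0.014,-0.002,-0.001],"twist":0}
    - {"offset":[-0.018,-0.002,-0.001],"twist":0}
    - {"offset":[-0.02,0,0.0],"twist":0}

```text
time: 9.35
position: [0.6176, 0.0057, 0.1193]
tool_rot: [0.549, 1.547, 0.318]
force: [0.3, -0.5, -0.4]
opening: 0.0
```

Call:
move_arm:
  rows:
    - {"offset":[-0.018,0,0.03],"twist":0}

```text
time: 9.45
position: [0.6106, 0.0057, 0.1274]
tool_rot: [0.574, 1.549, 0.342]
force: [-0.0, 0.3, -0.7]
opening: -0.0002
```

```bash
python3 look.py w12
```

```text
[0.610865   0.00557032 0.12945107] [-0.00865946 -0.28738399  2.20468333] 9.5
```

Call:
move_arm:
  rows:
    - {"offset":[0.0,0,0.01],"twist":0}

```text
time: 9.6
position: [0.6106, 0.0057, 0.1329]
tool_rot: [0.573, 1.547, 0.341]
force: [0.2, -0.1, 0.2]
opening: -0.0002
```

```bash
python3 look.py w13; python3 -c "
import cv2,numpy as np
cv2.imwrite('pics/w1213.png',np.hstack([cv2.resize(cv2.imread(f'pics/w{i}c.png'),(400,396)) for i in (12,13)]))"
```

```text
[0.61096973 0.00560359 0.13358077] [-0.52231146  1.08688041  0.89437997] 9.65
```

View pics/w1213.png

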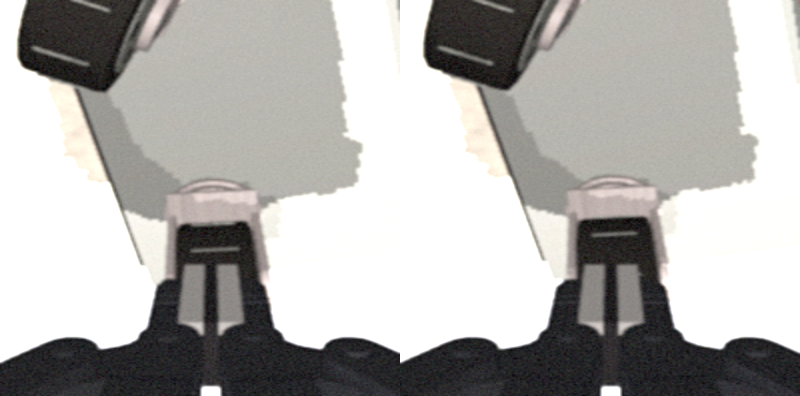

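Call:
move_arm:
  rows:
    - {"offset":[-0.1,-0.015,0.01],"twist":0}
    - {"offset":[-0.1,-0.015,0],"twist":0}
    - {"offset":[-0.1,-0.015,0],"twist":0}
    - {"offset":[0,0,-0.01],"twist":0}
    - {"offset":[0,0,0],"twist":0}

```text
time: 10.15
position: [0.5194, -0.0079, 0.1346]
tool_rot: [0.55, 1.544, 0.318]
force: [0.4, 0.1, 0.4]
opening: 0.0002
```

```bash
python3 look.py w14
```

```text
[ 0.51939383 -0.00809165  0.13457238] [-0.32391397  0.01016209 -0.0068415 ] 10.2
```

View pics/w14c.png

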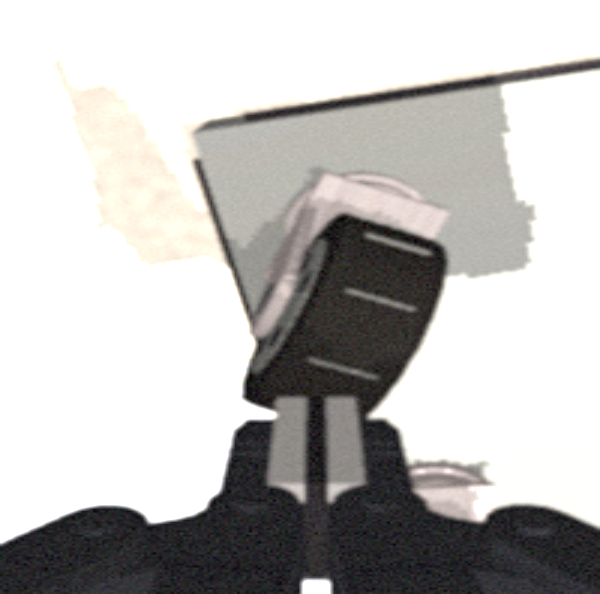

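Call:
move_arm:
  rows:
    - {"offset":[0,0,-0.02],"twist":0}
    - {"offset":[0,0,-0.015],"twist":0}
    - {"offset":[0,0,-0.004],"twist":0}

```text
time: 10.5
position: [0.5214, -0.0078, 0.1221]
tool_rot: [0.521, 1.543, 0.29]
force: [0.0, 0.7, -0.8]
opening: 0.0002
```

Call:
move_arm:
  rows:
    - {"offset":[0,0,-0.002],"twist":0}
    - {"offset":[0,0,-0.0015],"twist":0}

```text
time: 10.7
position: [0.5216, -0.0079, 0.1203]
tool_rot: [0.508, 1.544, 0.277]
force: [-0.4, -0.0, 0.6]
opening: 0.0003
```

Call:
move_arm:
  rows:
    - {"offset":[-0.01,0.0055,-0.0015],"twist":0}
    - {"offset":[-0.01,0.0055,-0.001],"twist":0}

```text
time: 10.9
position: [0.5164, -0.0046, 0.1199]
tool_rot: [0.489, 1.543, 0.257]
force: [-0.4, -0.6, 7.4]
opening: -0.0002
```

Call:
move_arm:
  rows:
    - {"offset":[-0.01,0.0055,-0.001],"twist":0}
    - {"offset":[-0.01,0.0055,-0.001],"twist":0}

```text
time: 11.1
position: [0.5105, -0.0009, 0.12]
tool_rot: [0.49, 1.541, 0.258]
force: [0.2, -0.5, 2.8]
opening: -0.0001
```

Call:
move_arm:
  rows:
    - {"offset":[-0.013,0.007,-0.001],"twist":0}
    - {"offset":[-0.016,0.009,-0.001],"twist":0}

```text
time: 11.3
position: [0.5015, 0.0044, 0.1196]
tool_rot: [0.494, 1.541, 0.262]
force: [0.7, 1.1, 1.8]
opening: 0.0
```

Call:
move_arm:
  rows:
    - {"offset":[-0.016,0.009,0.03],"twist":0}

```text
time: 11.4
position: [0.4954, 0.0072, 0.128]
tool_rot: [0.493, 1.543, 0.261]
force: [-0.5, 0.7, 0.4]
opening: 0.0002
```

```bash
python3 look.py w15
```

```text
[0.49547863 0.00754954 0.12972379] [ 0.51672322 -0.08504716  1.97437622] 11.45
```

Call:
move_arm:
  rows:
    - {"offset":[0.0,0,0.01],"twist":0}

```text
time: 11.55
position: [0.4952, 0.0078, 0.1331]
tool_rot: [0.51, 1.541, 0.278]
force: [0.8, 0.5, -0.2]
opening: 0.0002
```

```bash
python3 look.py w16; python3 -c "
import cv2,numpy as np
cv2.imwrite('pics/w1516.png',np.hstack([cv2.resize(cv2.imread(f'pics/w{i}c.png'),(400,396)) for i in (15,16)]))"
```

```text
[0.49551141 0.00773028 0.13369352] [0.26736556 0.3143077  0.96045492] 11.6
```

View pics/w1516.png

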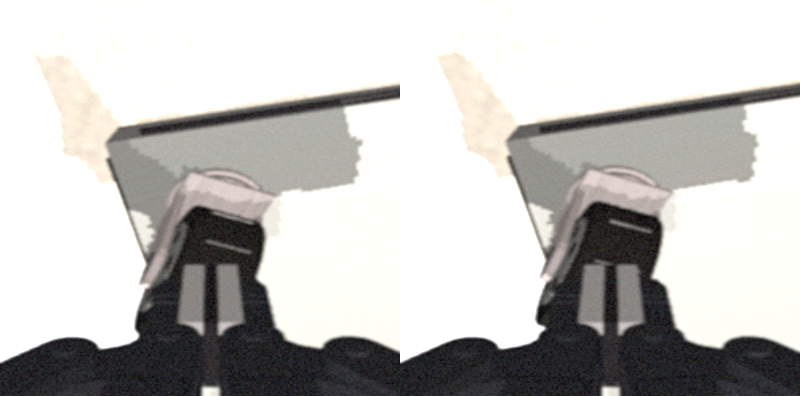

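Call:
move_arm:
  rows:
    - {"offset":[0.022,0.13,0.01],"twist":0}
    - {"offset":[0.022,0.13,0],"twist":0}
    - {"offset":[0.022,0.13,0],"twist":0}
    - {"offset":[0.022,0.13,0],"twist":0}
    - {"offset":[0.022,0.12,-0.01],"twist":0}
    - {"offset":[0,0,-0.01],"twist":0}
    - {"offset":[0,0,0],"twist":0}

```text
time: 12.3
position: [0.5298, 0.2065, 0.1322]
tool_rot: [0.516, 1.537, 0.281]
force: [-0.3, -0.7, -0.8]
opening: 0.0
```

```bash
python3 look.py w17
```

```text
[0.52979664 0.20669476 0.13243851] [-0.04788377  0.99847833 -0.55676345] 12.35
```

View pics/w17c.png

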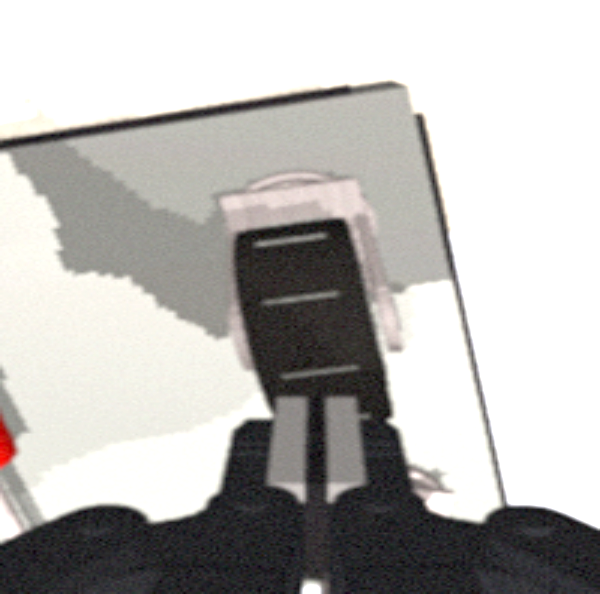

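Call:
move_arm:
  rows:
    - {"offset":[0,0.002,-0.018],"twist":0}
    - {"offset":[0,0,-0.013],"twist":0}
    - {"offset":[0,0,-0.003],"twist":0}

```text
time: 12.65
position: [0.53, 0.2047, 0.1219]
tool_rot: [0.521, 1.537, 0.283]
force: [0.4, 0.3, -1.4]
opening: 0.0
```

Call:
move_arm:
  rows:
    - {"offset":[0,0,-0.002],"twist":0}
    - {"offset":[0,0,-0.0015],"twist":0}

```text
time: 12.85
position: [0.5301, 0.2036, 0.1207]
tool_rot: [0.517, 1.537, 0.277]
force: [-0.5, -1.4, 0.4]
opening: 0.0
```

Call:
move_arm:
  rows:
    - {"offset":[-0.01,-0.001,-0.0015],"twist":0}
    - {"offset":[-0.01,-0.001,-0.001],"twist":0}

```text
time: 13.05
position: [0.5244, 0.2027, 0.1202]
tool_rot: [0.518, 1.536, 0.277]
force: [2.1, -0.2, 3.4]
opening: 0.0
```

Call:
move_arm:
  rows:
    - {"offset":[-0.01,-0.001,-0.001],"twist":0}
    - {"offset":[-0.01,-0.001,-0.001],"twist":0}

```text
time: 13.25
position: [0.5184, 0.2024, 0.1202]
tool_rot: [0.532, 1.535, 0.291]
force: [0.5, 0.3, 2.3]
opening: -0.0004
```

Call:
move_arm:
  rows:
    - {"offset":[-0.014,-0.001,-0.001],"twist":0}
    - {"offset":[-0.018,-0.001,-0.001],"twist":0}

```text
time: 13.45
position: [0.5085, 0.202, 0.1199]
tool_rot: [0.539, 1.534, 0.298]
force: [1.2, 0.9, 1.5]
opening: 0.0003
```

Call:
move_arm:
  rows:
    - {"offset":[-0.016,0,0.03],"twist":0}

```text
time: 13.55
position: [0.5022, 0.2016, 0.1281]
tool_rot: [0.521, 1.536, 0.28]
force: [-0.1, -0.6, 0.7]
opening: -0.0002
```

```bash
python3 look.py w18
```

```text
[0.50236889 0.20183394 0.12998973] [ 0.67958682 -0.09157976  2.44021807] 13.6
```

Call:
move_arm:
  rows:
    - {"offset":[0.0,0,0.01],"twist":0}

```text
time: 13.7
position: [0.502, 0.2019, 0.1334]
tool_rot: [0.545, 1.535, 0.305]
force: [0.2, 0.7, 0.2]
opening: 0.0001
```

```bash
python3 look.py w19; python3 -c "
import cv2,numpy as np
cv2.imwrite('pics/w1819.png',np.hstack([cv2.resize(cv2.imread(f'pics/w{i}c.png'),(400,396)) for i in (18,19)]))"
```

```text
[0.50225197 0.20197373 0.1339598 ] [ 1.08611045 -0.43779975 -0.09346042] 13.75
```

View pics/w1819.png

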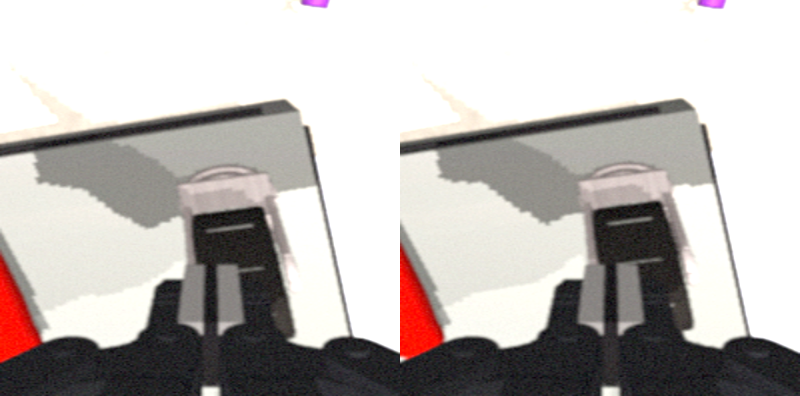

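Run:
```python
from h import *
from scipy.spatial.transform import Rotation as R
s=robot.sense(); M=R.from_euler('xyz',s['tool_rot']).as_matrix(); print(s['position'],M.round(3),'jaw yaw',np.degrees(np.arctan2(M[1,1],M[0,1])))
q=lambda x,y:(150+x/3-.3,60+y/2.2-.3)
for f,marks in [('w17',[((282,377),(357,368)),((262,303),(338,293)),((255,245),(326,236))]),('w4',[((275,323),(358,313)),((266,261),(341,250))])]:
    im=dict(np.load(f'pics/{f}.npz'))
    for (a,b),z in zip(marks,(.12,.117,.105)):
        A=onplane(im,*q(*a),z);B=onplane(im,*q(*b),z);d=B-A
        print(f,A.round(4),B.round(4),((A+B)/2).round(4),np.linalg.norm(d),np.degrees(np.arctan2(d[1],d[0])))
```

```text
[0.50225197 0.20197373 0.1339598 ] [[ 0.035  0.238  0.971]
 [ 0.011  0.971 -0.238]
 [-0.999  0.019  0.031]] jaw yaw 76.23702628662404
w17 [0.5207 0.2014 0.12  ] [0.5215 0.2155 0.12  ] [0.5211 0.2084 0.12  ] 0.014081918949276002 86.45312249093402
w17 [0.5015 0.2025 0.117 ] [0.5022 0.2164 0.117 ] [0.5018 0.2095 0.117 ] 0.013982564940096483 87.07174995714415
w17 [0.4901 0.2036 0.105 ] [0.4909 0.2172 0.105 ] [0.4905 0.2104 0.105 ] 0.013611042855778 86.43981499819118
w4 [0.5025 0.2025 0.12  ] [0.5035 0.2168 0.12  ] [0.503  0.2096 0.12  ] 0.014385923040475503 85.83916630220061
w4 [0.4884 0.2045 0.117 ] [0.4889 0.2175 0.117 ] [0.4887 0.211  0.117 ] 0.012937282044383372 87.54891232570695
```

Call:
move_arm:
  jaw: -1
  rows:
    - {"offset":[0.02,0.011,0.03],"twist":0.045}
    - {"offset":[0.02,0.011,0.02],"twist":0.045}
    - {"offset":[0.01,0,0],"twist":0}
    - {"offset":[0,0,0],"twist":0}
    - {"offset":[0,0,0],"twist":0}
    - {"offset":[0,0,0],"twist":0}

```text
time: 14.35
position: [0.5171, 0.2081, 0.1491]
tool_rot: [0.544, 1.535, 0.482]
force: [0.1, 0.8, 0.4]
opening: 0.0847
```

Run:
```python
from h import *
from scipy.spatial.transform import Rotation as R
s=robot.sense(); M=R.from_euler('xyz',s['tool_rot']).as_matrix(); print(s['position'],M.round(3),'jaw yaw',np.degrees(np.arctan2(M[1,1],M[0,1])),s['opening'])
im=snap('wrist','w20'); b=cv2.convertScaleAbs(im['color'],alpha=1.6);cv2.imwrite('pics/w20b.png',b)
```

```text
[0.51705674 0.20806345 0.14914622] [[ 0.032  0.061  0.998]
 [ 0.017  0.998 -0.062]
 [-0.999  0.018  0.03 ]] jaw yaw 86.49870825441197 0.08473932314134404
```

View pics/w20b.png

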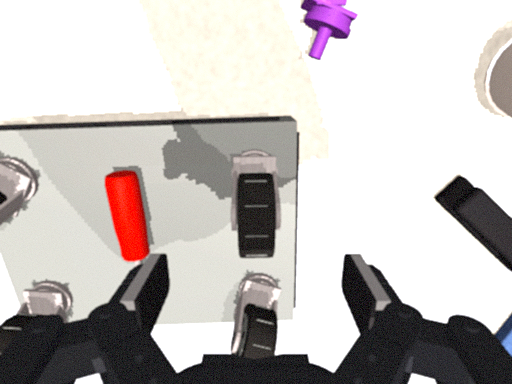

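Call:
move_arm:
  rows:
    - {"offset":[0,0,-0.08],"twist":0}
    - {"offset":[0,0,-0.08],"twist":0}
    - {"offset":[0,0,-0.07],"twist":0}
    - {"offset":[0,0,-0.045],"twist":0}
    - {"offset":[0,0,0],"twist":0}
    - {"offset":[0,0,0],"twist":0}

```text
time: 15.0
position: [0.5165, 0.2081, 0.0642]
tool_rot: [0.542, 1.535, 0.478]
force: [0.1, 1.1, 0.6]
opening: 0.0857
```

Run:
```python
from h import *
s=robot.sense();print(s['position'],s['force'],s['opening'])
im=snap('wrist','w21'); b=cv2.convertScaleAbs(im['color'],alpha=1.6);cv2.imwrite('pics/w21b.png',b)
im=snap('scene','s21'); b=cv2.resize(cv2.convertScaleAbs(im['color'][90:240,180:340],alpha=1.6),None,fx=4,fy=4);cv2.imwrite('pics/s21b.png',b)
```

```text
[0.51650335 0.20809925 0.06421547] [0.08010522 1.08132725 0.6139389 ] 0.08566625163279823
```

View pics/w21b.png

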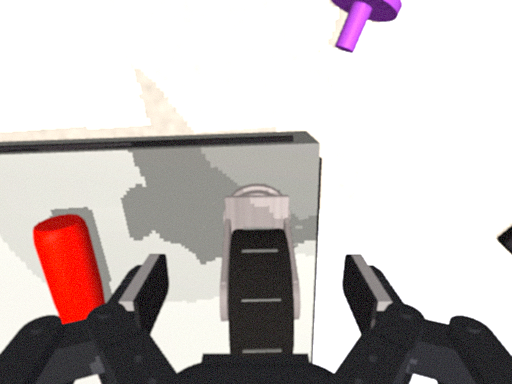

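View pics/s21b.png

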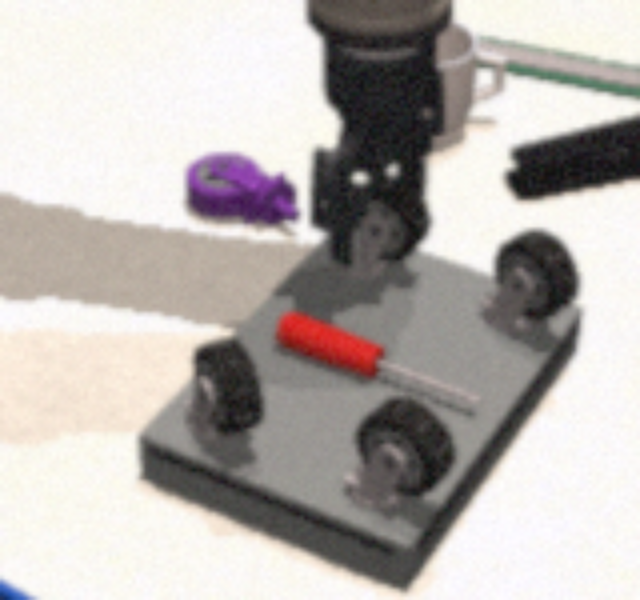

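Call:
move_arm:
  jaw: 1
  newtons: 30
  rows:
    - {"offset":[0,0,0],"twist":0}
    - {"offset":[0,0,0],"twist":0}
    - {"offset":[0,0,0],"twist":0}
    - {"offset":[0,0,0],"twist":0}
    - {"offset":[0,0,0],"twist":0}
    - {"offset":[0,0,0],"twist":0}

```text
time: 15.7
position: [0.5179, 0.209, 0.0672]
tool_rot: [0.559, 1.53, 0.494]
force: [-0.3, 0.5, -1.6]
opening: 0.0337
```

Call:
move_arm:
  rows:
    - {"offset":[0,0,0.008],"twist":0}
    - {"offset":[0,0,0.012],"twist":0}
    - {"offset":[0,0,0.016],"twist":0}

```text
time: 16.0
position: [0.5173, 0.2087, 0.0779]
tool_rot: [0.556, 1.532, 0.491]
force: [0.5, 0.2, -2.6]
opening: 0.0334
```

Call:
move_arm:
  rows:
    - {"offset":[0,0,0.02],"twist":0}
    - {"offset":[0,0,0.025],"twist":0}
    - {"offset":[0,0,0.03],"twist":0}
    - {"offset":[0,0,0.03],"twist":0}

```text
time: 16.4
position: [0.5172, 0.2086, 0.1122]
tool_rot: [0.554, 1.532, 0.49]
force: [-0.8, -0.3, -1.9]
opening: 0.0334
```

Run:
```python
from h import *
s=robot.sense();print(s['position'],s['force'],s['opening'])
im=snap('scene','s22'); b=cv2.resize(cv2.convertScaleAbs(im['color'][60:240,180:340],alpha=1.6),None,fx=3.3,fy=3.3);cv2.imwrite('pics/s22b.png',b)
```

```text
[0.51722843 0.20859553 0.11215357] [-0.80218148 -0.29395307 -1.89405453] 0.03337580281387706
```

View pics/s22b.png

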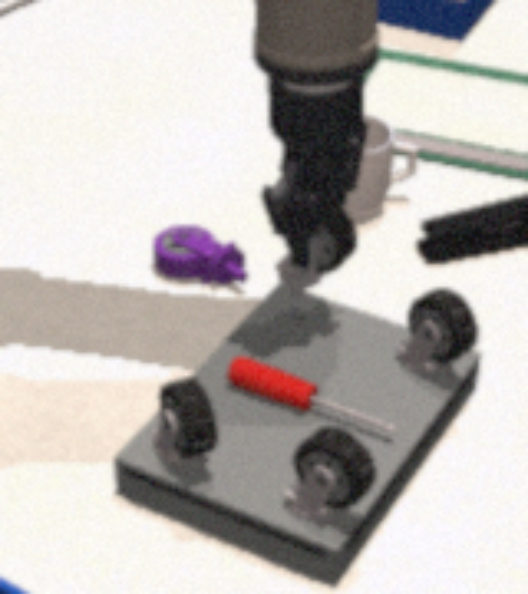

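Call:
move_arm:
  rows:
    - {"offset":[0,0,0.09],"twist":0}
    - {"offset":[0,0,0.11],"twist":0}
    - {"offset":[0,0,0.11],"twist":0}
    - {"offset":[0,-0.06,0.04],"twist":0}
    - {"offset":[-0.005,-0.12,0],"twist":0}
    - {"offset":[-0.005,-0.13,0],"twist":0}
    - {"offset":[-0.005,-0.13,0],"twist":0}
    - {"offset":[-0.005,-0.13,0],"twist":0}
    - {"offset":[-0.005,-0.13,0],"twist":0}
    - {"offset":[-0.005,-0.13,0],"twist":0}
    - {"offset":[-0.005,-0.13,0],"twist":0}
    - {"offset":[-0.005,-0.13,0],"twist":0}

```text
time: 17.65
position: [0.501, -0.1285, 0.2254]
tool_rot: [0.589, 1.525, 0.532]
force: [1.0, 0.5, -1.9]
opening: 0.0337
```

Call:
move_arm:
  rows:
    - {"offset":[-0.01,-0.13,0],"twist":0}
    - {"offset":[-0.01,-0.13,0],"twist":0}
    - {"offset":[-0.01,-0.13,0],"twist":0}
    - {"offset":[-0.01,-0.13,0],"twist":0}
    - {"offset":[-0.01,-0.08,0],"twist":0}
    - {"offset":[0,0,0],"twist":0}

```text
time: 18.25
position: [0.4788, -0.3238, 0.2256]
tool_rot: [0.557, 1.525, 0.492]
force: [-0.5, 0.5, -1.9]
opening: 0.0337
```

Run:
```python
from h import *
s=robot.sense();print(s['position'],s['force'],s['opening'],s['time'])
im=snap('scene','s23'); b=cv2.convertScaleAbs(im['color'],alpha=1.6);cv2.imwrite('pics/s23b.png',b)
im=snap('top','t23'); b=cv2.convertScaleAbs(im['color'],alpha=1.3);cv2.imwrite('pics/t23b.png',b)
```

```text
[ 0.47879072 -0.3238347   0.22555366] [-0.51832022  0.4868548  -1.91436604] 0.03374479029557887 18.25
```

View pics/s23b.png

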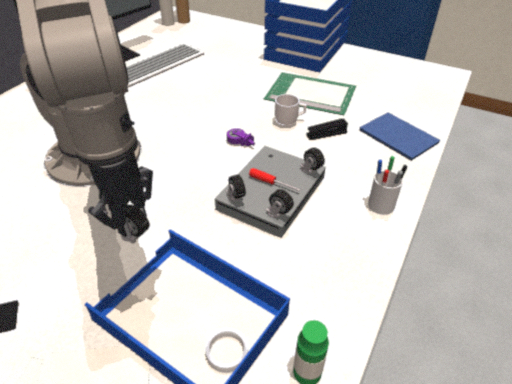

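View pics/t23b.png

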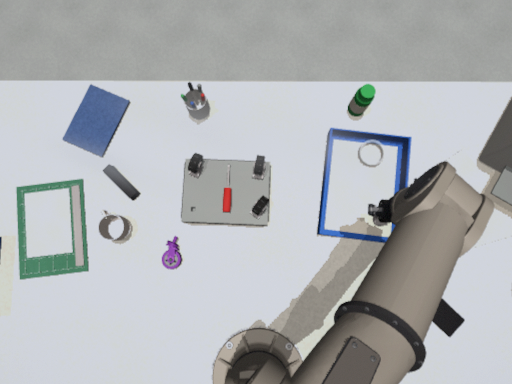

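Call:
move_arm:
  rows:
    - {"offset":[0.03,-0.01,-0.08],"twist":0}
    - {"offset":[0.03,-0.01,-0.1],"twist":0}
    - {"offset":[0,0,-0.1],"twist":0}
    - {"offset":[0,0,-0.1],"twist":0}
    - {"offset":[0,0,-0.09],"twist":0}
    - {"offset":[0,0,-0.03],"twist":0}
    - {"offset":[0,0,0],"twist":0}

```text
time: 19.05
position: [0.5009, -0.3178, 0.0714]
tool_rot: [0.621, 1.519, 0.569]
force: [-0.3, -0.7, -0.9]
opening: 0.0335
```

Run:
```python
from h import *
s=robot.sense();print(s['position'],s['force'],s['opening'],s['time'])
im=snap('scene','s24'); b=cv2.resize(cv2.convertScaleAbs(im['color'][150:384,50:320],alpha=1.6),None,fx=2.4,fy=2.4);cv2.imwrite('pics/s24b.png',b)
im=snap('wrist','w24'); b=cv2.convertScaleAbs(im['color'],alpha=1.6);cv2.imwrite('pics/w24b.png',b)
```

```text
[ 0.50094696 -0.31784372  0.07141183] [-0.31039833 -0.65573645 -0.90099895] 0.03350185054056608 19.05
```

View pics/s24b.png

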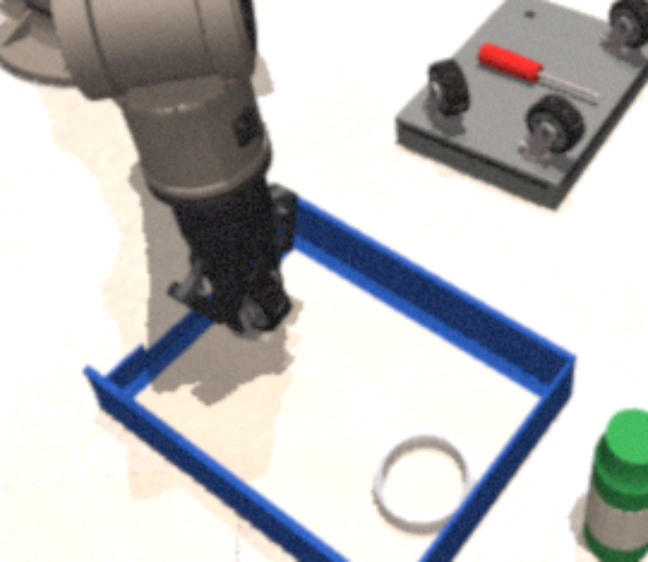

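View pics/w24b.png

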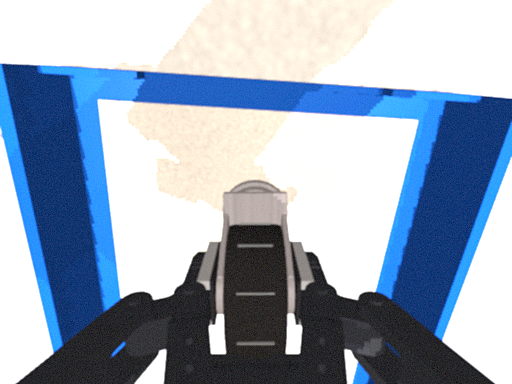

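Call:
move_arm:
  rows:
    - {"offset":[0,0,-0.015],"twist":0}
    - {"offset":[0,0,-0.015],"twist":0}
    - {"offset":[0,0,-0.008],"twist":0}
    - {"offset":[0,0,-0.004],"twist":0}

```text
time: 19.55
position: [0.5038, -0.3192, 0.0632]
tool_rot: [0.506, 1.514, 0.455]
force: [-0.5, 0.4, -2.2]
opening: 0.0339
```

Call:
move_arm:
  rows:
    - {"offset":[0,0,-0.006],"twist":0}
    - {"offset":[0,0,-0.003],"twist":0}

```text
time: 19.75
position: [0.5039, -0.3194, 0.0606]
tool_rot: [0.502, 1.514, 0.45]
force: [-0.7, 0.3, -2.2]
opening: 0.0339
```

Call:
move_arm:
  rows:
    - {"offset":[0,0,-0.006],"twist":0}
    - {"offset":[0,0,-0.003],"twist":0}

```text
time: 19.95
position: [0.5039, -0.3195, 0.0577]
tool_rot: [0.501, 1.514, 0.45]
force: [0.4, 0.4, -2.5]
opening: 0.0336
```

Call:
move_arm:
  rows:
    - {"offset":[0,0,-0.006],"twist":0}
    - {"offset":[0,0,-0.003],"twist":0}

```text
time: 20.15
position: [0.5038, -0.3194, 0.0547]
tool_rot: [0.503, 1.514, 0.451]
force: [0.1, 0.7, -1.2]
opening: 0.0335
```

Call:
move_arm:
  rows:
    - {"offset":[0,0,-0.006],"twist":0}
    - {"offset":[0,0,-0.003],"twist":0}

```text
time: 20.35
position: [0.5038, -0.3195, 0.0517]
tool_rot: [0.502, 1.514, 0.45]
force: [0.5, 0.9, 2.4]
opening: 0.0337
```

Call:
move_arm:
  rows:
    - {"offset":[0,0,-0.003],"twist":0}
    - {"offset":[0,0,-0.003],"twist":0}

```text
time: 20.55
position: [0.505, -0.3199, 0.0512]
tool_rot: [0.482, 1.512, 0.43]
force: [-1.8, 2.0, 14.5]
opening: 0.0336
```

The stem is standing on the card, with contact at TCP z of about 0.0517 as predicted. I'll ease off the pressure and open.

Call:
move_arm:
  jaw: 0
  rows:
    - {"offset":[0,0,0],"twist":0}
    - {"offset":[0,0,0],"twist":0}
    - {"offset":[0,0,0],"twist":0}
    - {"offset":[0,0,0],"twist":0}

```text
time: 20.95
position: [0.5054, -0.3202, 0.0516]
tool_rot: [0.469, 1.511, 0.417]
force: [0.0, -0.1, -0.6]
opening: 0.0426
```

Run:
```python
from h import *
s=robot.sense();print(s['position'],s['force'],s['opening'],s['time'])
im=snap('scene','s25'); b=cv2.resize(cv2.convertScaleAbs(im['color'][150:384,50:320],alpha=1.6),None,fx=2.4,fy=2.4);cv2.imwrite('pics/s25b.png',b)
im=snap('wrist','w25'); b=cv2.convertScaleAbs(im['color'],alpha=1.6);cv2.imwrite('pics/w25b.png',b)
```

```text
[ 0.50537634 -0.32015118  0.0516317 ] [ 0.00841685 -0.08270886 -0.60834413] 0.04261863714323898 20.95
```

View pics/s25b.png

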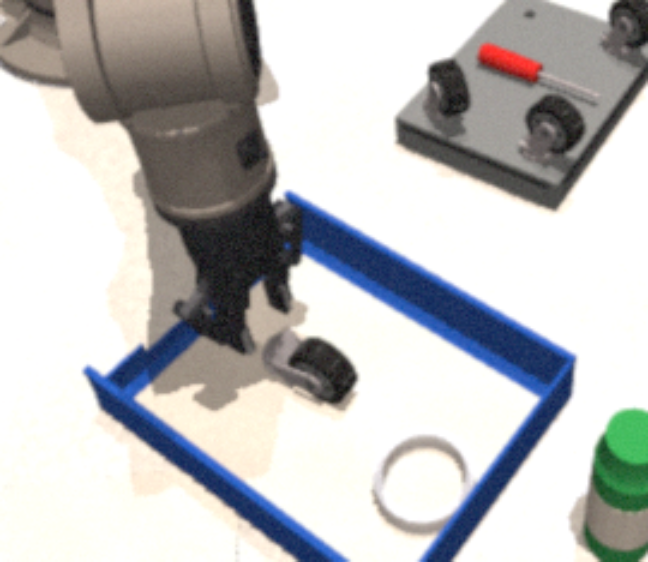

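View pics/w25b.png

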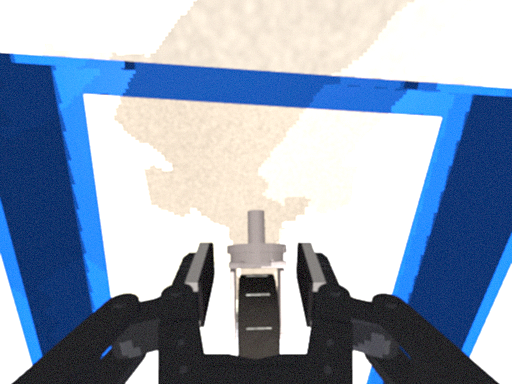

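It has tipped over gently and lies on the card between the fingers. I'll open wide, then retreat straight up.

Call:
move_arm:
  jaw: -1
  rows:
    - {"offset":[0,0,0],"twist":0}
    - {"offset":[0,0,0],"twist":0}
    - {"offset":[0,0,0],"twist":0}
    - {"offset":[0,0,0.05],"twist":0}
    - {"offset":[0,0,0.1],"twist":0}
    - {"offset":[0,0,0.12],"twist":0}
    - {"offset":[0,0,0.12],"twist":0}
    - {"offset":[0,0,0.12],"twist":0}
    - {"offset":[0,0,0.12],"twist":0}
    - {"offset":[0,0,0],"twist":0}
    - {"offset":[0,0,0],"twist":0}

```text
time: 22.15
position: [0.5023, -0.3209, 0.2545]
tool_rot: [0.457, 1.511, 0.402]
force: [0.4, 0.7, -0.3]
opening: 0.0857
```

Run:
```python
from h import *
s=robot.sense();print(s['position'],s['force'],s['opening'],s['time'])
S=snap('scene','s26'); b=cv2.convertScaleAbs(S['color'],alpha=1.6);cv2.imwrite('pics/s26b.png',cv2.resize(b,(800,600)))
W=snap('wrist','w26'); b=cv2.convertScaleAbs(W['color'],alpha=1.6);cv2.imwrite('pics/w26b.png',b)
```

```text
[ 0.50231047 -0.32085894  0.25447365] [ 0.41837763  0.73363248 -0.3065027 ] 0.08573828732858184 22.15
```

View pics/s26b.png

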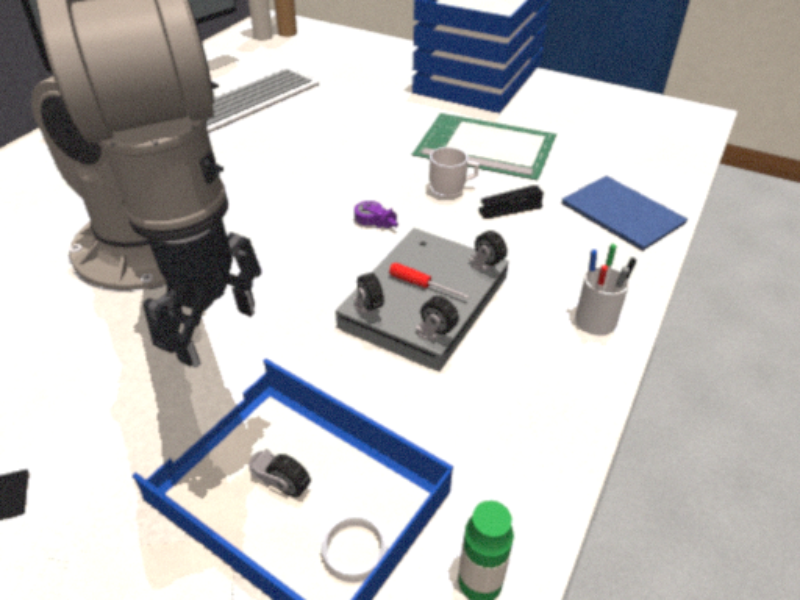

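View pics/w26b.png

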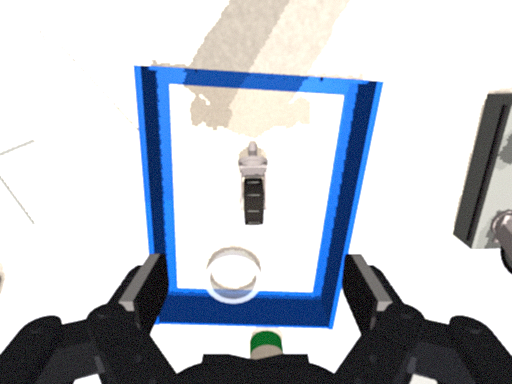

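The castor lies on the card at (254,200) in the wrist view, clear of the tape. The other three stand in the stand, and the screwdriver, mug and stapler look unmoved. I'll check the axle height and then hand in.

Run:
```python
from h import *
S=dict(np.load('pics/s26.npz'));W=dict(np.load('pics/w26.npz'))
print(tri([(S,289*.64,474*.64),(W,254,200)]))
robot.close_job(); print(robot.sense()['time'])
```

```text
(array([ 0.56745879, -0.32009809,  0.03229407]), [array([-0.58666265,  0.38972542]), array([0.99379403, 0.51613343])])
the job is handed in; nothing more can be done
the job is handed in; nothing more can be done
```

I stroked all four wheels lightly and found that the castor at x ≈ 0.50, y ≈ 0.21 (near the mug) binds. I then drew it straight up out of its socket and lowered it into the blue tray while still held. I handed the job in at about 22 s of the 72 s allowed.

**Finding the binding wheel:** In pictures 0.15 s apart after each flick, the other three wheels ran on. This one stopped at once in both of its strokes, and it dragged at the fingertip with roughly 1 N, though the readings were noisy.

**Last checks:**
- **Castor in the tray:** It lies on the white card with its wheel about 32 mm above the desk, measured from two views. It is clear of the tape.
- **Other castors:** By eye in the last scene picture, the other three stand upright in the stand.
- **Other things:** The screwdriver, mug, stapler, tape and purple look-alike appear where they were.
- **Robot:** The gripper is open and clear of everything, about 0.25 m up.

**What did not go as planned:**
- **Pressing:** Three wheel contacts went over the suggested 8 N (13.2 N and 9.6 N on the binding wheel, 10.0 N on the far castor nearest the tray). Setting the stem down on the card read 14.5 N. The 36 N limit is on castor-to-stand force, which I could not read directly.
- **Release:** I let go with the stem standing on the card, so the castor tipped over onto its wheel.
- **Wheel angles:** I could not read these directly. I judged them from stroke length (about 20 mm or more each, roughly 0.7 rad) and from how far the tread marks moved.

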